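# Log a hold reading on the bench pull tester

## Robot

A 6-joint arm with a two-finger parallel gripper is mounted at the origin on the work surface. World frame = base frame: x ahead of the robot, y to its left, z up, the work surface at z = 0. Lengths are in m, angles in rad, forces in N, time in s.
With the tool pointing down it reaches from about 0.4 to 0.825 m from the base axis. Payload 7 kg.
Tool frame: the origin (TCP) lies midway between the tips of the shut fingers; the grasp point (between the pads) lies tcp_to_grasp behind it (tcp_to_grasp is the distance from the TCP to the grasp point, in m); z points along the fingers, y is the line along which they close (so a half turn about z gives the same grasp; the last joint's range is limited). The gripper opens to 85 mm and grips with 20 to 120 N. Pads are 22 mm wide; open, the fingers measure 114 mm over their backs; the gripper's body (76 mm by 85 mm) begins 54 mm behind the grasp point. The pads swing forward as they close: fully open they stand 13 mm farther back than shut.
Start: joints at [-0.826, 0.359, 0.012, 0, -1.224, -0.288], TCP at [0.298, -0.606, 0.231] pointing down, gripper open.
Joint ranges: [-3.07, 3.07], [-1.43, 2.12], [-1.02, 1.25], [-3.03, 1.67], [-3.05, -0], [-3.03, 3.03]. Speed limits (rad/s): [2.39, 2.39, 3.01, 3.14, 3.14, 3.14].

## Interface

Orientations are given as a unit quaternion [w, x, y, z].
In Python, from plant import get_obs, get_image, sign_off, tcp_to_grasp gives the robot as it stands.
- The arm moves only by the tool arm_command, never from a script. Its argument "steps" is a list that holds one entry, the list of rows, each a list of 7 numbers: the shift along the world's x, y, z in units of 0.3 m (1.0 is 0.3 m), then the turn, a rotation vector about the world's x, y, z in units of pi/2 rad (1.0 is pi/2 rad), then the opening, from -1 (shut) to 1 (fully open). A call has 1 to 12 rows; each row shifts and turns the commanded pose from where the row before left it; what a row does not reach is not made up. A row lasts 1/12 s, in which the tool goes at most 41.7 mm and 7.16 degrees, less where a joint would pass 70% of its speed; a pose out of reach is approached as far as the arm can. A call with a number of a shift or a turn outside -1 to 1 is refused whole. A call with a gripper value outside its range is refused whole. The fingers move at their own pace and stop on an object; "force" is the grip in N (left out, the last holds). Time passes only in rows, so rows that do not move let the fingers close. It gives the time, the measured TCP pose, the force, the opening and the grip force at its end, in the units of the state.
- get_obs(): the state, without advancing time (a new reading comes with each control period).
- get_image(name): name is "side" or "top" or "wrist"; returns a dict with "image" (400x640x3 uint8, blue, green, red), "fx", "fy", "cx", "cy" (pixels), "eye" and "orientation" of the camera in the world. Camera axes: x right, y up, looking along -z (the intrinsics and any distortion apply to the point x, -y, -z); pixel columns grow to the right and rows downward; lengths in m; the calibration is good to about 2 mm. A picture is of the moment at which its call begins. There is no depth.
- sign_off(): hands the job in; it is judged then, once.
The state is a dict: "time": time; "qpos": joint angles; "dq": joint speeds; "tau": joint torques, N m; "ee_pos": TCP position; "orientation": TCP orientation; "ft_force": force on the tool from outside, world axes, zero at the start; "moment": the same for the moment, N m; "width": finger opening in m; "grasp_force": force on a finger pad.
Only numpy, scipy, OpenCV 4.12 (cv2) and the standard library are available. Lean on these libraries where they do the work, as an engineer would, in place of code of your own. Each camera call takes 0.05 s, during which the arm holds its last target. There are 200 camera calls.

## Task

Log a reading on the bench pull tester: on the readout box, press the long bar key, then the round key, then the square key, one at a time, each fully down and let up again. Then pull the tester's spring-return sled out by its upright plate until its pointer lines up with the marker clip on the scale rail, and keep it there: finish while still holding the sled steady at the mark, since it springs home if released. Leave the other things on the bench where they are.

Things in the scene. Friction and masses are not known exactly. Their poses are not given: they have to be found in the camera images.
- tester: Pull tester fixed to the bench: dark steel bed 320 (x) x 120 (y) x 12 mm; origin: centre of its underside, on the table. The sled pulls out along the tester's own -x, roughly towards the robot. At the +x end a grey spring housing fills x 40 to 160, y -35 to 35, 62 mm high. A scale rail (top 26 mm high) runs along x from -150 to 40 at y = 52.5. Tester and readout box may swap sides.
- sled (a joint): how far the sled is pulled out: 0 home, 0.09 m end stop (beyond the mark). A spring pulls it home with 3.9 N at 0, rising 1.3 N per 10 mm (about 8.5 to 12.5 N at the mark). The sled does not stay by itself. Hidden mass about 0.4 kg.
- pull_plate (a point): centre of the top edge of the sled's handle, an upright aluminium plate: 10 mm thick along the tester's x (pull direction), 36 mm wide along y, top 76 mm above the table, 44 mm tall above the sled's flat aluminium body (85 long, 50 wide, top 32 mm high). 70 mm free behind it (+x) to the housing at home. Axes as the tester's; moves with the sled.
- pointer (a point): free end of the small aluminium pointer arm (5 x 24 x 5 mm) that sticks out of the sled's +y side, 55 mm behind (+x of) the pull plate, 32 mm above the table. Axes as the tester's; moves with the sled.
- mark (a point): the mark: middle of the pointer-facing (-y) end of the upright fin (5 mm thick along x, top 39 mm above the table) of the brass marker clip on the scale rail. Axes as the tester's. It lies 35 to 65 mm to the -x side of the pointer at home: pull the sled by that distance.
- readout: Readout box fixed to the bench: black, 130 (x) x 220 (y) x 50 mm, with a raised green-glass display block along its far edge (x 35 to 65 mm, up to 95 mm high). Origin at the centre of its underside. Three keys sit in a row along its y at 62 mm spacing, 20 mm to the -x side of its centre; which key is in which place varies.
- bar_top (a point): Cap long narrow bar 46 (x) x 16 (y) mm, same plain grey as the other keys, standing 12 mm above the readout box's top face (its top 62 mm above the table). This point: centre of the cap's top face; its x and y axes are those of the box, z up.
- round_top (a point): Cap round, 26 mm diameter, same plain grey as the other keys, standing 12 mm above the readout box's top face (its top 62 mm above the table). This point: centre of the cap's top face; its x and y axes are those of the box, z up.
- square_top (a point): Cap square, 26 x 26 mm, same plain grey as the other keys, standing 12 mm above the readout box's top face (its top 62 mm above the table). This point: centre of the cap's top face; its x and y axes are those of the box, z up.
- bar_key (a joint): press travel of the bar key: 0 up, 0.005 m fully down (counts as pressed from 0.0035 m); springs back; starts to move at about 2 N, fully down at about 5 N
- round_key (a joint): press travel of the round key: 0 up, 0.005 m fully down (counts as pressed from 0.0035 m); springs back; starts to move at about 2 N, fully down at about 5 N
- square_key (a joint): press travel of the square key: 0 up, 0.005 m fully down (counts as pressed from 0.0035 m); springs back; starts to move at about 2 N, fully down at about 5 N
- wire_spool: bystander: copper wire spool standing upright, 44 diameter, 42 tall; origin centre of underside (mm)
- tape_roll: bystander: roll of paper tape lying flat, 54 diameter, 19 tall; origin centre of underside (mm)
- screwdriver: bystander: screwdriver lying flat, 140 long; origin near its middle, on the table (mm)
- parts_tray: bystander: grey divided parts tray 130 x 90 x 30; origin centre of underside (mm)
- circuit_board: bystander: circuit board with black chips lying flat, 100 x 80, 13 tall; origin centre of underside (mm)
- pliers: bystander: blue-handled pliers lying flat, about 155 long, 14 tall; origin near the pivot, on the table (mm)
- flux_jar: bystander: small amber jar, 52 diameter, 60 tall; origin centre of underside (mm)

How it is judged:
By the outcome, as a careful person would: the job done as asked, in the order asked, and still so for the second after the job is handed in, while the arm keeps its last pose, push and grip.
It also fails if it takes over 51 s, if anything falls off the work surface, if the arm or the gripper's body presses on something with over 40 N, if the wrist force passes 120 N, or if a joint passes its speed limit or range.

## Working session

There is one attempt and no reset: what is moved stays moved. The work goes in short steps, Python scripts to look and compute and a tool call to move; the robot and the scene stay as the last step left them, time stands still between calls to the robot, and variables do not carry over. Pictures are saved under pics/ and viewed, at most 10 in all, crops included, and the job is handed in when it is done.

Besides the shell and the picture viewer there is one more tool, called after "Request:" as name(argument=value, ...), one argument or row to a line, values as JSON. arm_command: Moves the arm, as the interface text tells. Shifts and turns lie within -1 to 1; 1 stands for 0.3 m of shift or pi/2 rad of turn. Its arguments: {"type":"object","properties":{"steps":{"type":"array"},"force":{"type":"number"}},"required":["steps"]}

```bash
mkdir -p pics
cat > h.py <<'E'
import numpy as np, cv2, json
from scipy.spatial.transform import Rotation as R
from plant import get_obs, get_image, tcp_to_grasp
def cam(n):
    d=get_image(n); q=d["orientation"]; d["R"]=R.from_quat([q[1],q[2],q[3],q[0]]).as_matrix(); return d
def ray(d,u,v):
    c=np.array([(u-d["cx"])/d["fx"],-(v-d["cy"])/d["fy"],-1.]); return d["R"]@c
def onz(d,u,v,z):
    r=ray(d,u,v); e=np.array(d["eye"]); return e+r*(z-e[2])/r[2]
def proj(d,p):
    c=d["R"].T@(np.array(p)-d["eye"]); return d["cx"]+d["fx"]*c[0]/-c[2], d["cy"]-d["fy"]*c[1]/-c[2]
E
python3 - <<'E'
from h import *
o=get_obs(); print({k:np.round(v,3) for k,v in o.items()}, tcp_to_grasp)
for n in("top","side"):
    d=cam(n); print(n,[k for k in d],d["fx"],d["cx"],d["cy"],d["eye"],d["R"].round(3).tolist()); cv2.imwrite(f"pics/{n}0.png",d["image"])
    np.save(n+"0.npy",d,allow_pickle=True)
E
```

```text
{'time': np.float64(0.0), 'qpos': array([-0.826,  0.359,  0.011, -0.   , -1.224, -0.288]), 'dq': array([ 0.002, -0.001, -0.   ,  0.   ,  0.001, -0.001]), 'tau': array([-0.0000e+00, -5.8332e+01,  2.9341e+01,  6.9370e+00, -6.0000e-03,
       -0.0000e+00]), 'ee_pos': array([ 0.297, -0.605,  0.23 ]), 'orientation': array([-0.   , -0.226,  0.974,  0.001]), 'ft_force': array([-0.057,  0.191,  0.48 ]), 'moment': array([ 0.033,  0.034, -0.026]), 'grasp_force': np.float64(0.0), 'width': np.float64(0.085)} 0.0187
top ['image', 'fx', 'fy', 'cx', 'cy', 'eye', 'orientation', 'R'] 427.31615362922116 323.5531470594126 200.43087494209303 [ 0.31608977 -0.03125158  1.53951704] [[-0.006, 0.982, -0.187], [-1.0, -0.009, -0.017], [-0.018, 0.187, 0.982]]
side ['image', 'fx', 'fy', 'cx', 'cy', 'eye', 'orientation', 'R'] 497.65375766868175 321.9461254542187 197.7796533890491 [-0.06978416  0.69971824  1.23460087] [[-0.748, 0.496, -0.441], [-0.663, -0.576, 0.477], [-0.018, 0.65, 0.76]]
```

View pics/top0.png

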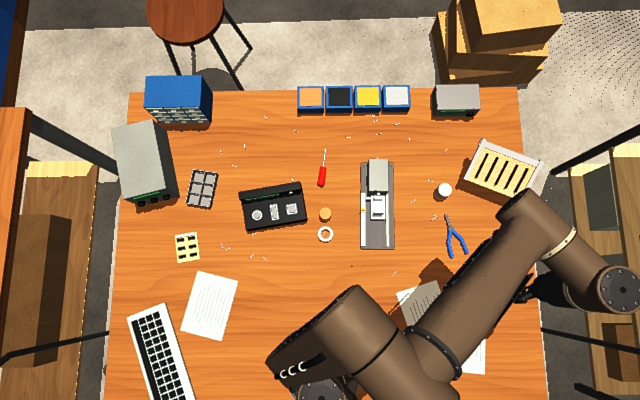

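View pics/side0.png

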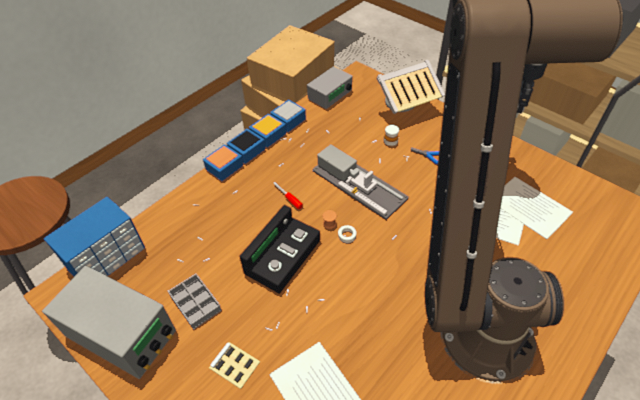

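Top view: readout at (273,206) with keys round (257,215), bar (274,212) and square (291,209). The tester is at (377,205), with a yellow clip near (362,211). I'll zoom in to measure.

Run:
```python
from h import *
t=np.load("top0.npy",allow_pickle=True).item(); s=np.load("side0.npy",allow_pickle=True).item()
def blobs(d,x0,y0,x1,y1,z,f):
    im=d["image"][y0:y1,x0:x1].astype(int); m=f(im).astype(np.uint8)
    n,l,st,c=cv2.connectedComponentsWithStats(m,connectivity=4)
    for i in range(1,n):
        if st[i,4]>=6:
            u,v=c[i]+[x0,y0]; print(np.round([u,v],1),st[i].tolist(),onz(d,u,v,z).round(4))
grey=lambda im:(im.min(2)>95)&(im.max(2)-im.min(2)<40)
print("top keys");blobs(t,242,198,306,226,.062,grey)
print("side keys");blobs(s,255,222,315,280,.062,grey)
yel=lambda im:(im[...,2]-im[...,0]>60)&(im[...,1]-im[...,0]>50)&(im[...,1]>110)
hs=lambda im:(im[...,2]>130)&(im[...,1]>100)&(im[...,0]<90)&(im[...,1]>.7*im[...,2])
print("clip top");blobs(t,355,190,380,235,.039,hs)
print("clip side");blobs(s,310,150,400,215,.039,hs)
a=cv2.resize(t["image"][150:255,352:402],None,fx=5.5,fy=5.5,interpolation=cv2.INTER_CUBIC)
b=cv2.resize(s["image"][140:220,308:412],None,fx=4.5,fy=4.5,interpolation=cv2.INTER_CUBIC)
c=np.zeros((580,800,3),np.uint8); c[:a.shape[0],:a.shape[1]]=a; c[:b.shape[0],300:300+b.shape[1]]=b
cv2.imwrite("pics/z0.png",c)
```

```text
top keys
[291.3 208.6] [44, 5, 12, 12, 118] [0.5698 0.1079 0.062 ]
[273.9 211.7] [27, 6, 10, 17, 130] [0.5594 0.1688 0.062 ]
[256.6 214.7] [10, 12, 10, 11, 88] [0.5493 0.2296 0.062 ]
side keys
[299.  234.8] [36, 7, 17, 13, 138] [0.5677 0.1134 0.062 ]
[287.1 249.7] [22, 21, 21, 15, 167] [0.5572 0.174  0.062 ]
[274.5 265.2] [13, 38, 14, 12, 126] [0.5474 0.2345 0.062 ]
clip top
[363.  209.5] [6, 19, 5, 2, 10] [ 0.5683 -0.1454  0.039 ]
clip side
[355.1 189.6] [43, 37, 5, 7, 19] [ 0.5667 -0.1459  0.039 ]
```

View pics/z0.png

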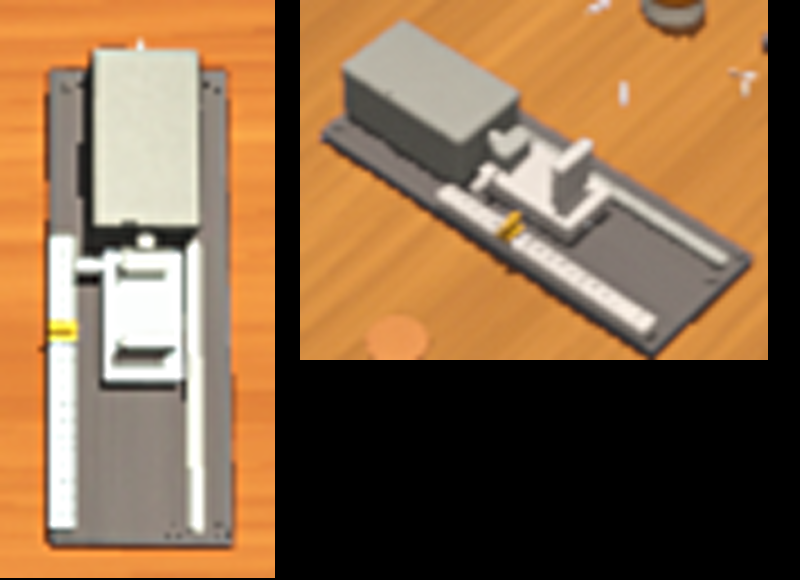

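Run:
```python
from h import *
t=np.load("top0.npy",allow_pickle=True).item(); s=np.load("side0.npy",allow_pickle=True).item()
f=lambda u,v,z:onz(t,352+(u+.5)/5.5-.5,150+(v+.5)/5.5-.5,z)[:2].round(4)
g=lambda u,v,z:onz(s,308+(u-300+.5)/4.5-.5,140+(v+.5)/4.5-.5,z)[:2].round(4)
print("bed",[f(*p,.012) for p in((47,70),(228,70),(233,545),(48,545))])
print("rail inner",f(76,235,.026),f(76,528,.026),"housing top",[f(*p,.062) for p in((90,50),(197,50),(199,228),(90,228))])
print("plate top edge T",f(118,343,.076),f(172,343,.076),"pointer",f(78,265,.032),"mark",f(77,330,.037))
print("plate S",g(556,168,.076),g(590,144,.076))
```

```text
bed [array([ 0.7497, -0.141 ]), array([ 0.7484, -0.2623]), array([ 0.4307, -0.2539]), array([ 0.4316, -0.1346])]
rail inner [ 0.6333 -0.1565] [ 0.4413 -0.1519] housing top [array([ 0.7487, -0.1656]), array([ 0.7479, -0.2351]), array([ 0.6296, -0.2324]), array([ 0.6303, -0.1626])]
plate top edge T [ 0.5531 -0.1771] [ 0.5528 -0.211 ] pointer [ 0.6121 -0.1568] mark [ 0.5682 -0.1547]
plate S [ 0.5583 -0.1808] [ 0.5544 -0.2148]
```

Request:
arm_command(
  steps=[
    [[0.036,0.107,0,0,0,0.03,-1],[0.036,0.107,0,0,0,0.03,-1],[0.036,0.107,0,0,0,0.03,-1],[0.036,0.107,0,0,0,0.03,-1],[0.036,0.107,0,0,0,0.03,-1],[0.036,0.107,0,0,0,0.03,-1],[0.036,0.107,0,0,0,0.03,-1],[0.036,0.107,0,0,0,0.03,-1],[0.036,0.107,0,0,0,0.03,-1],[0.036,0.107,0,0,0,0.03,-1],[0.036,0.107,0,0,0,0.03,-1],[0.036,0.107,0,0,0,0.03,-1]],
  ],
)

```text
time: 1.1
ee_pos: [0.4273, -0.2189, 0.2312]
orientation: [0.0, -0.49, 0.872, 0.0]
ft_force: [1.0, 0.2, -0.2]
width: 0.0
grasp_force: 0.0
```

The bed is found at about -1.2° yaw, the plate is near (0.555,-0.195), and the pull is about 44 mm.

Request:
arm_command(
  steps=[
    [[0.0365,0.108,0,0,0,0.028,-1],[0.0365,0.108,0,0,0,0.028,-1],[0.0365,0.108,0,0,0,0.028,-1],[0.0365,0.108,0,0,0,0.028,-1],[0.0365,0.108,0,0,0,0.028,-1],[0.0365,0.108,0,0,0,0.028,-1],[0.0365,0.108,0,0,0,0.028,-1],[0.0365,0.108,0,0,0,0.028,-1],[0.0365,0.108,0,0,0,0.028,-1],[0.0365,0.108,0,0,0,0.028,-1],[0.0365,0.108,0,0,0,0.028,-1],[0,0,0,0,0,0,-1]],
  ],
)

```text
time: 2.1
ee_pos: [0.5492, 0.1403, 0.2304]
orientation: [-0.0, -0.686, 0.728, 0.0]
ft_force: [0.0, -1.0, -0.1]
width: 0.0005
grasp_force: 0.0
```

Run:
```python
from h import *
d=cam("wrist"); o=get_obs(); print(o["ee_pos"].round(4),o["ft_force"].round(2),o["qpos"].round(2)); cv2.imwrite("pics/w1.png",d["image"])
np.save("w1.npy",d,allow_pickle=True)
print(d["eye"],proj(d,[.5585,.17,.062]),proj(d,o["ee_pos"]))
```

```text
[0.5482 0.1383 0.2303] [-0.61 -1.51 -0.49] [ 0.59  0.18 -0.23 -0.   -1.16 -0.65]
[0.54457514 0.0650749  0.37305417] (np.float64(315.4294859890687), np.float64(207.54904607343457)) (np.float64(325.09674294892653), np.float64(258.81640473506224))
```

View pics/w1.png

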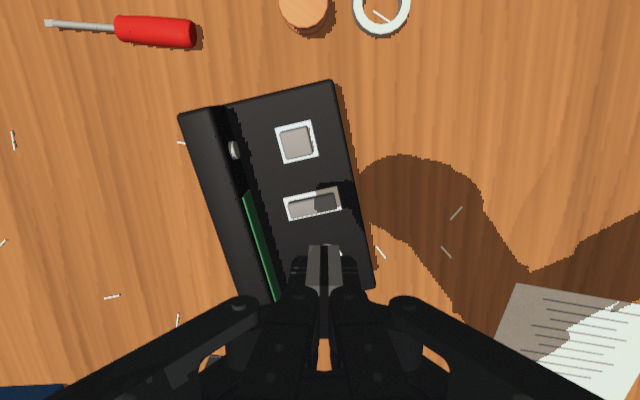

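The wrist view shows the square cap at (297,142), the bar cap at (314,204), and the round cap hidden behind the fingers near (330,250).

Run:
```python
from h import *
d=np.load("w1.npy",allow_pickle=True).item()
print(onz(d,297,142,.062),onz(d,313,204,.062))
```

```text
[0.57101442 0.10681556 0.062     ] [0.56057532 0.16630842 0.062     ]
```

Request:
arm_command(
  steps=[
    [[0.02,0.05,0,0,0,0,-1],[0.02,0.05,0,0,0,0,-1],[0,0,-0.1,0,0,0,-1],[0,0,-0.1,0,0,0,-1],[0,0,-0.1,0,0,0,-1],[0,0,-0.1,0,0,0,-1],[0,0,-0.08,0,0,0,-1],[0,0,0,0,0,0,-1],[0,0,0,0,0,0,-1]],
  ],
)

```text
time: 2.9
ee_pos: [0.5595, 0.1654, 0.0866]
orientation: [-0.001, -0.684, 0.73, 0.0]
ft_force: [1.2, 0.5, 0.1]
width: 0.0
grasp_force: 0.0
```

Request:
arm_command(
  steps=[
    [[0,0.006,-0.02,0,0,0,-1],[0,0,-0.02,0,0,0,-1],[0,0,-0.02,0,0,0,-1],[0,0,-0.02,0,0,0,-1],[0,0,-0.01,0,0,0,-1],[0,0,-0.01,0,0,0,-1],[0,0,0,0,0,0,-1],[0,0,0,0,0,0,-1]],
  ],
)

```text
time: 3.57
ee_pos: [0.5599, 0.1678, 0.0576]
orientation: [0.0, -0.684, 0.73, -0.0]
ft_force: [-0.9, 0.7, 3.9]
width: 0.0001
grasp_force: 2.1
```

Request:
arm_command(
  steps=[
    [[0,0,-0.008,0,0,0,-1],[0,0,0,0,0,0,-1],[0,0,0,0,0,0,-1]],
  ],
)

```text
time: 3.82
ee_pos: [0.56, 0.1678, 0.0569]
orientation: [0.001, -0.684, 0.729, -0.0]
ft_force: [-7.3, 0.3, 17.8]
width: 0.0002
grasp_force: 9.1
```

Bar fully down (hard stop, 17.8 N). Now I'll lift, move to the round key and press.

Request:
arm_command(
  steps=[
    [[0,0,0.05,0,0,0,-1],[0,0,0.05,0,0,0,-1],[0,0,0,0,0,0,-1],[-0.012,0.068,0,0,0,0,-1],[-0.012,0.068,0,0,0,0,-1],[-0.011,0.067,0,0,0,0,-1],[0,0,0,0,0,0,-1],[0,0,-0.04,0,0,0,-1],[0,0,-0.03,0,0,0,-1],[0,0,-0.02,0,0,0,-1],[0,0,-0.01,0,0,0,-1],[0,0,0,0,0,0,-1]],
  ],
)

```text
time: 4.82
ee_pos: [0.549, 0.2283, 0.0569]
orientation: [-0.0, -0.684, 0.729, -0.0]
ft_force: [-10.0, 0.3, 20.7]
width: -0.0
grasp_force: 10.8
```

Request:
arm_command(
  steps=[
    [[0,0,0,0,0,0,-1]],
  ],
)

```text
time: 4.9
ee_pos: [0.549, 0.2283, 0.0569]
orientation: [0.0, -0.684, 0.729, -0.0]
ft_force: [-10.7, 0.5, 21.8]
width: -0.0001
grasp_force: 11.2
```

Request:
arm_command(
  steps=[
    [[0,0,0.05,0,0,0,-1],[0,0,0.05,0,0,0,-1],[0,0,0,0,0,0,-1],[0.018,-0.1,0,0,0,0,-1],[0.018,-0.1,0,0,0,0,-1],[0.018,-0.1,0,0,0,0,-1],[0.016,-0.1,0,0,0,0,-1],[0,0,0,0,0,0,-1],[0,0,0,0,0,0,-1]],
  ],
)

```text
time: 5.65
ee_pos: [0.57, 0.1064, 0.0841]
orientation: [-0.001, -0.683, 0.731, 0.0]
ft_force: [-0.6, 0.4, 0.5]
width: 0.0003
grasp_force: 0.0
```

Request:
arm_command(
  steps=[
    [[0,0,-0.04,0,0,0,-1],[0,0,-0.03,0,0,0,-1],[0,0,-0.02,0,0,0,-1],[0,0,-0.01,0,0,0,-1],[0,0,0,0,0,0,-1],[0,0,0,0,0,0,-1]],
  ],
)

```text
time: 6.15
ee_pos: [0.5701, 0.1088, 0.0568]
orientation: [-0.0, -0.685, 0.729, -0.0]
ft_force: [-8.8, -1.6, 22.7]
width: 0.0
grasp_force: 11.5
```

Request:
arm_command(
  steps=[
    [[0,0,0.1,0,0,0,-1],[0,0,0.12,0,0,0,-1],[0,0,0.12,0,0,0,-1],[0,0,0.1,0,0,0.026,0],[0,-0.1,0.04,0,0,0,0],[0,-0.1,0,0,0,0,0],[0,-0.1,0,0,0,0,0],[0,-0.1,0,0,0,0,0],[0,-0.1,0,0,0,0,0],[0,-0.1,0,0,0,0,0],[0,-0.1,0,0,0,0,0],[0,-0.1,0,0,0,0,0]],
  ],
)

```text
time: 7.15
ee_pos: [0.57, -0.1322, 0.1983]
orientation: [-0.0, -0.699, 0.715, 0.0]
ft_force: [-0.2, 0.3, 0.1]
width: 0.043
grasp_force: 0.0
```

Request:
arm_command(
  steps=[
    [[0,0,0,0,0,0,0],[0,0,0,0,0,0,0],[0,0,0,0,0,0,0]],
  ],
)

```text
time: 7.4
ee_pos: [0.5701, -0.1311, 0.1983]
orientation: [-0.0, -0.699, 0.716, 0.0]
ft_force: [0.3, 0.6, 0.4]
width: 0.0424
grasp_force: 0.0
```

Run:
```python
from h import *
d=cam("wrist"); o=get_obs(); print(o["ee_pos"].round(4),o["ft_force"].round(2),o["qpos"].round(2),o["width"]); cv2.imwrite("pics/w2.png",d["image"])
np.save("w2.npy",d,allow_pickle=True)
```

```text
[ 0.5702 -0.1307  0.1985] [ 0.13  0.18 -0.36] [ 0.11  0.24 -0.24 -0.   -1.1  -0.13] 0.042706160117045026
```

View pics/w2.png

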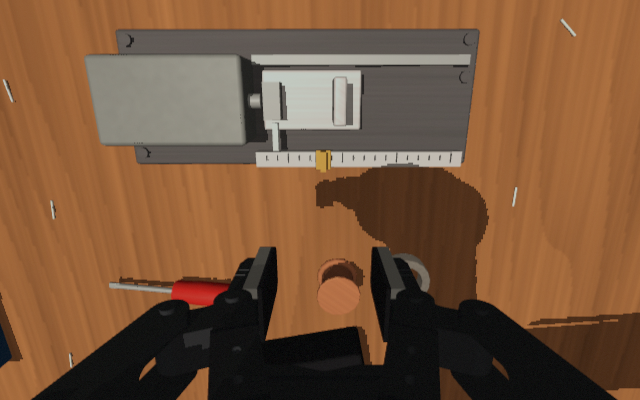

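The wrist view shows the pointer end at about (276,151), the fin at (323,152), and the plate at about (340,100). I'll zoom in on these.

Run:
```python
from h import *
d=np.load("w2.npy",allow_pickle=True).item()
a=cv2.resize(d["image"][65:175,250:370],None,fx=5,fy=5,interpolation=cv2.INTER_NEAREST)
cv2.imwrite("pics/z2.png",a)
g=d["image"].mean(2).astype(int)
print("rows plate",[(r,g[r,325:355].tolist()) for r in(90,110)])
print("pointer",[(r,g[r,268:286].tolist()) for r in(140,148)]); print(g[128:156,276].tolist())
h=d["image"].astype(int);print("fin r-b",[(r,(h[r,..., 2]-h[r,...,0])[312:334].tolist()) for r in(150,153,160)])
```

```text
rows plate [(90, [190, 190, 191, 190, 191, 190, 190, 124, 80, 160, 184, 194, 194, 192, 190, 187, 186, 186, 186, 185, 164, 123, 96, 95, 94, 94, 94, 93, 183, 189]), (110, [192, 191, 192, 192, 192, 192, 191, 103, 76, 168, 185, 191, 190, 188, 187, 187, 187, 185, 184, 177, 152, 89, 92, 94, 95, 95, 94, 94, 184, 190])]
pointer [(140, [85, 87, 86, 86, 142, 189, 193, 192, 192, 193, 114, 87, 85, 45, 37, 38, 38, 37]), (148, [85, 86, 85, 86, 85, 186, 192, 192, 192, 192, 140, 84, 85, 47, 38, 38, 40, 38])]
[194, 194, 194, 193, 194, 194, 194, 193, 194, 193, 192, 193, 192, 192, 192, 193, 193, 192, 192, 191, 192, 192, 167, 117, 160, 188, 188, 187]
fin r-b [(150, [8, 8, 7, 10, 87, 94, 93, 96, 74, 44, 40, 40, 39, 40, 92, 97, 97, 98, 56, 12, 7, 8]), (153, [13, 12, 13, 35, 111, 121, 122, 123, 123, 122, 123, 123, 123, 123, 79, 66, 121, 123, 107, 15, 14, 13]), (160, [14, 14, 13, 20, 113, 123, 123, 123, 124, 124, 123, 123, 124, 123, 81, 66, 122, 123, 87, 16, 14, 14])]
```

View pics/z2.png

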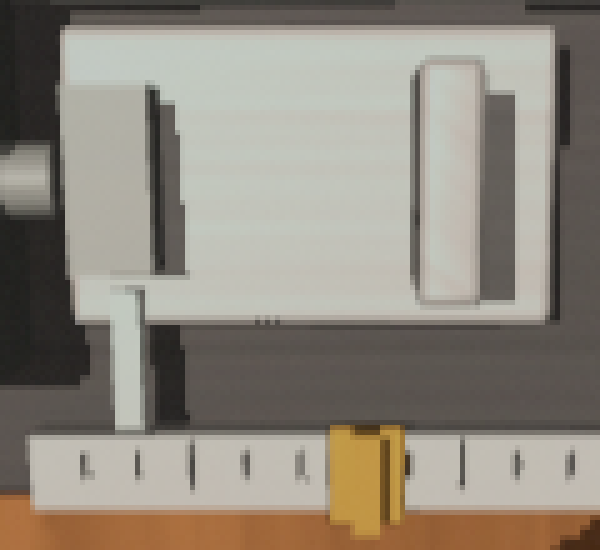

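Run:
```python
from h import *
d=np.load("w2.npy",allow_pickle=True).item()
p=onz(d,275.5,150,.0345);m=onz(d,322.9,149.5,.038);print(p,m,p-m)
c=lambda u,v:(250+u/5-.5,65+v/5-.5)
print("plate",[onz(d,*c(*q),.076).round(4) for q in((420,62),(484,62),(478,300),(420,300))])
r=[onz(d,255.5,v,.026) for v in (152,)]; 
print("rail",onz(d,*c(30,435),.026),onz(d,*c(600,428),.026), "sled edge",onz(d,*c(62,28),.032),onz(d,*c(553,28),.032),onz(d,*c(78,322),.032),onz(d,*c(549,322),.032))
```

```text
[ 0.61209445 -0.1577101   0.0345    ] [ 0.56971331 -0.15773262  0.038     ] [ 4.23811394e-02  2.25217029e-05 -3.50000000e-03]
plate [array([ 0.5606, -0.2166,  0.076 ]), array([ 0.5513, -0.2164,  0.076 ]), array([ 0.5523, -0.1824,  0.076 ]), array([ 0.5611, -0.1826,  0.076 ])]
rail [ 0.63178795 -0.15540463  0.026     ] [ 0.5269797  -0.15425077  0.026     ] sled edge [ 0.61955786 -0.22508634  0.032     ] [ 0.53678383 -0.22316932  0.032     ] [ 0.62044514 -0.17624027  0.032     ] [ 0.53709649 -0.17429907  0.032     ]
```

Request:
arm_command(
  steps=[
    [[-0.02,-0.08,0,0,0,0,0],[-0.02,-0.08,0,0,0,0,0],[-0.006,-0.07,0,0,0,0,0],[0,0,-0.08,0,0,0,0],[0,0,-0.08,0,0,0,0],[0,0,-0.08,0,0,0,0],[0,0,-0.07,0,0,0,0],[0,0,0,0,0,0,0]],
  ],
)

```text
time: 8.12
ee_pos: [0.554, -0.1988, 0.1016]
orientation: [-0.002, -0.699, 0.715, 0.003]
ft_force: [-0.9, 0.4, -0.8]
width: 0.0423
grasp_force: 0.0
```

Request:
arm_command(
  steps=[
    [[0.004,0,-0.05,0,0,0,0],[0,0,-0.05,0,0,0,0],[0,0,-0.05,0,0,0,0],[0,0,-0.045,0,0,0,0],[0,0,0,0,0,0,0],[0,0,0,0,0,0,0]],
  ],
)

```text
time: 8.62
ee_pos: [0.5581, -0.1998, 0.048]
orientation: [-0.0, -0.699, 0.715, 0.0]
ft_force: [-0.3, 0.3, 0.7]
width: 0.0425
grasp_force: 0.0
```

Request:
arm_command(
  steps=[
    [[0,0,0,0,0,0,-1],[0,0,0,0,0,0,-1],[0,0,0,0,0,0,-1],[0,0,0,0,0,0,-1],[0,0,0,0,0,0,-1],[0,0,0,0,0,0,-1]],
  ],
  force=60,
)

```text
time: 9.12
ee_pos: [0.5564, -0.2004, 0.0486]
orientation: [-0.0, -0.699, 0.716, 0.001]
ft_force: [-6.9, 2.2, 7.9]
width: 0.0091
grasp_force: 60.4
```

Request:
arm_command(
  steps=[
    [[-0.014,0.0003,0,0,0,0,-1],[-0.014,0.0003,0,0,0,0,-1],[-0.014,0.0003,0,0,0,0,-1],[-0.014,0.0003,0,0,0,0,-1],[-0.014,0.0003,0,0,0,0,-1],[-0.014,0.0003,0,0,0,0,-1],[-0.014,0.0003,0,0,0,0,-1],[-0.014,0.0003,0,0,0,0,-1],[-0.014,0.0003,0,0,0,0,-1],[-0.008,0.0002,0,0,0,0,-1],[0,0,0,0,0,0,-1],[0,0,0,0,0,0,-1]],
  ],
)

```text
time: 10.12
ee_pos: [0.5205, -0.1996, 0.0486]
orientation: [0.002, -0.699, 0.715, -0.002]
ft_force: [9.1, 1.0, -3.3]
width: 0.0088
grasp_force: 59.1
```

Run:
```python
from h import *
d=cam("wrist"); t=cam("top"); s=cam("side"); o=get_obs(); print(o["ee_pos"].round(4),o["ft_force"].round(2),o["width"])
np.save("w3.npy",d,allow_pickle=True);np.save("t3.npy",t,allow_pickle=True);np.save("s3.npy",s,allow_pickle=True)
c=np.zeros((600,800,3),np.uint8)
c[:300,:480]=cv2.resize(d["image"],(480,300))
a=cv2.resize(s["image"][150:210,320:400],None,fx=5,fy=5,interpolation=cv2.INTER_NEAREST); c[300:,:400]=a
b=cv2.resize(t["image"][170:250,352:402],None,fx=6,fy=6,interpolation=cv2.INTER_NEAREST); c[:480,490:790]=b
cv2.imwrite("pics/z3.png",c)
```

```text
[ 0.5207 -0.1996  0.0486] [ 8.35  0.93 -3.02] 0.008535479274504786
```

View pics/z3.png

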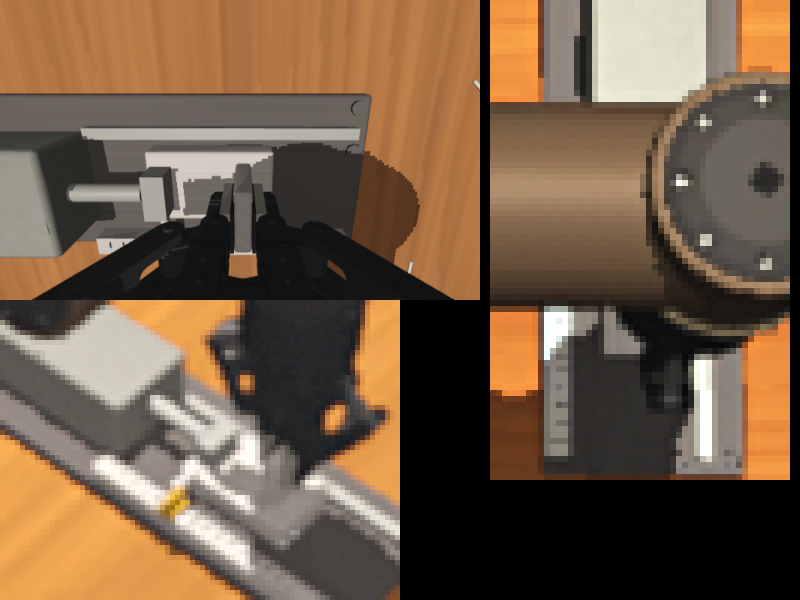

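The side view shows the pointer just short of the clip. The sled has moved 35.8 mm of about 42.5 mm, and 8.4 N matches the spring.

Request:
arm_command(
  steps=[
    [[-0.008,0.0002,0,0,0,0,-1],[-0.008,0.0002,0,0,0,0,-1],[-0.008,0.0002,0,0,0,0,-1],[0,0,0,0,0,0,-1],[0,0,0,0,0,0,-1],[0,0,0,0,0,0,-1]],
  ],
)

```text
time: 10.77
ee_pos: [0.5138, -0.1994, 0.0486]
orientation: [0.002, -0.699, 0.715, -0.003]
ft_force: [10.0, 0.2, -4.3]
width: 0.0089
grasp_force: 59.0
```

Run:
```python
from h import *
s=cam("side"); o=get_obs(); print(o["ee_pos"].round(4),o["ft_force"].round(2),o["width"])
np.save("s4.npy",s,allow_pickle=True); s0=np.load("side0.npy",allow_pickle=True).item()
def P(u,v,img=s):return proj(img,[u,v,.0345])
print("pred fin",proj(s,m:=[.5697,-.1577,.038]),"pointer pred if aligned",P(.5697,-.1577),"home",P(.6121,-.1577))
f=lambda i:cv2.resize(i[165:205,330:380],None,fx=10,fy=10,interpolation=cv2.INTER_CUBIC)[:400,:390]
cv2.imwrite("pics/z4.png",np.hstack([f(s0["image"]),f(s["image"])]))
```

```text
[ 0.5138 -0.1994  0.0486] [ 9.6  -0.19 -3.99] 0.009168970388553745
pred fin (np.float64(356.68109877909774), np.float64(187.2990029784697)) pointer pred if aligned (np.float64(356.64281271586447), np.float64(188.02217854705643)) home (np.float64(346.51169842701927), np.float64(181.68705363612352))
```

View pics/z4.png

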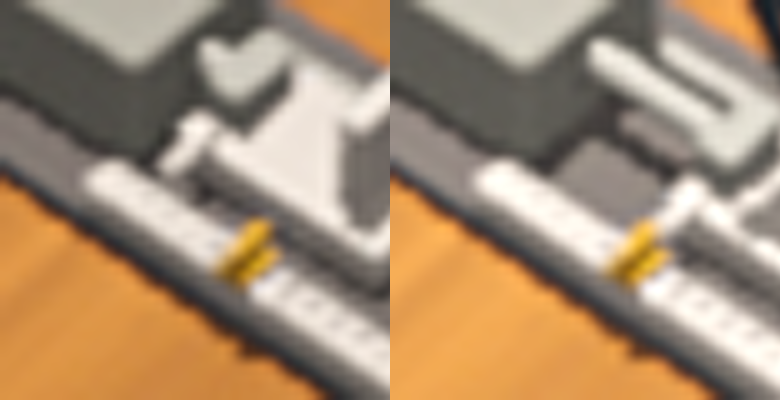

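The pointer arm runs straight into the clip's fin. Displacement is 42.6 mm, and the side view agrees with the prediction (10.0, 6.5 px against 10.1, 6.3 px). I'll do a short settle check, then hand in.

Request:
arm_command(
  steps=[
    [[0,0,0,0,0,0,-1],[0,0,0,0,0,0,-1],[0,0,0,0,0,0,-1],[0,0,0,0,0,0,-1],[0,0,0,0,0,0,-1],[0,0,0,0,0,0,-1]],
  ],
)

```text
time: 11.32
ee_pos: [0.5138, -0.1994, 0.0486]
orientation: [0.002, -0.699, 0.715, -0.003]
ft_force: [10.1, 0.0, -3.2]
width: 0.0092
grasp_force: 59.1
```

```bash
python3 -c "
from plant import *
o=get_obs();print(o['ee_pos'],o['width'],abs(o['dq']).max())
if abs(o['ee_pos'][0]-.5138)<.001: print(sign_off())"
```

```text
[ 0.51384173 -0.19939609  0.04862167] 0.009150207427328591 0.000950998800090505
the job is handed in; nothing more can be done
None
```

The bar, round and square keys were each pressed fully down in that order and let up, and the job was handed in at about 11.3 s with the arm holding the sled at the mark (42.6 mm out, aligned in the side view to about 1 mm); nothing else was touched as far as I could see.

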